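# Put the spice jar away in the bin with the locking lid stay

## Task

Put the spice jar away in the lidded bin. Raise the lid by its handle just until the folding stay on its side goes straight, snaps past its lock point and holds the lid up by itself (feel for its stop and do not strain it), let go of the lid, and set the jar down upright on the bin's floor. Then close up: ease the stay's red knee knob toward the rear with light pressure, so that the knee lifts the lid slightly, comes out of lock and folds, and let the lid come down fully shut without slamming it; leave the other things where they are.

Things in the scene. Friction and masses are not known exactly. Their poses are not given: they have to be found in the camera images.
- bin: frosted white bin, fixed, 150 x 220 mm over its walls, 120 high; origin under its middle on the table. x points from its front (handle side) to its rear (hinge), y to its left (the stay's side), z up. Inner walls at x -68 and +76, y +-107 mm; floor 3 mm above the table. Put the jar about 35 mm in front of the origin, so that the hand keeps clear of the raised lid
- hinge (a point): middle of the lid's hinge axis at the bin's rear top edge, 84 mm behind the bin's origin and 124.5 mm above the table; the axis runs along the bin's y
- bin_lid (a joint): lid angle, rad: 0 shut, grows as it rises. Lid and fittings weigh about 0.3 kg (2 to 3 N at the handle). The hinge is damped: freed, the lid sinks shut by itself in about 4 s. The stay goes straight and stops it somewhere from 1.27 to 1.47, different each time (its foot is clamped by hand in a slot)
- lid_handle (a point): middle of the handle, a round steel bar 10 mm thick, 88 mm long, along the bin's y, in the plane of the lid, 38 mm in front of its lip and 209 mm from the hinge axis. Pinch it from above, fingers in front and behind; it turns between them as the lid rises, so the hand need not turn
- knee (a joint): angle of the stay's knee, rad: 0 folded with the lid shut, 2.75 straight (dead centre), 3.1 locked on its stop. A weak spring draws it into lock once it has reached dead centre; the lid then settles about 0.03 rad. To unlock, push it back through dead centre to about 2.0; the lid's weight folds it from there
- knee_knob (a point): centre of the red knob on the knee, a round pin 15 mm thick, 34 mm long, along the bin's y, 151 mm left of the bin's middle. Locked, it stands about 168 mm above the table. A push of 1 to 3 N to the rear (bin +x) over 30 to 40 mm unlocks it; then stop, for it swings on down by itself and a finger pushed much farther jams on it. Keep the push below 15 N
- stay_bush (a joint): how far the sprung bush at the stay's foot is pulled out, m: 0 at rest, 14 N per mm. Over 0.002 the stay is overstrained (about 10 N at the handle beyond the lid's weight, or 6 mm of handle travel past the stop); 3 to 6 N at the handle is enough
- stay_lower: the stay's two flat steel links and knob, 79 mm each between pivots, at the bin's left side; origin at its foot on the bin wall
- jar_mid (a point): centre, 53 mm above its underside, of the spice jar with the green cap that stands free on the table at the front left (the other green-capped jar stands at the back and is fixed); 106 mm high, 45 mm across, about 0.11 kg; z is its upright axis. Grip it 80 to 90 mm above its underside
- salt_jar: clear jar with a tan lid, 72 mm across, 78 mm high, origin at its underside; leave it. It and the spice jar may have changed places
- shaker: white steel shaker with a handle, 69 x 96 x 105 mm, origin at its underside; leave it
There are look-alikes about, which are no part of the job. Leave any yellow look-alike of the part that bears jar_mid alone.

How it is judged:
By the outcome, as a careful person would: the job done as asked, in the order asked, and still so for the second after the job is handed in, with the robot touching nothing.
It also fails if it takes over 70 s, if anything falls off the work surface, if the arm or the gripper's body presses on something with over 40 N, if the wrist force passes 120 N, or if a joint passes its speed limit or range.

## Robot

A 7-joint arm with a two-finger parallel gripper is mounted at the origin on a cart in front of the work surface, level with it; the furniture and walls round the work are solid. World frame = base frame: x ahead of the robot, y to its left, z up, the work surface at z = 0. Lengths are in m, angles in rad, forces in N, time in s.
With the tool pointing down it reaches from about 0.4 to 0.85 m from the base axis. Payload 6.9 kg.
Tool frame: the origin (TCP) lies on the centre line of the jaws, within the pads' length; the fingertips stand tips_ahead ahead of it and the grasp point (between the pads) lies 2 mm behind it (tips_ahead is the distance from the TCP to the fingertips, in m); z points along the fingers, y is the line along which they close (so a half turn about z gives the same grasp; the last joint's range is limited). The gripper opens to 85 mm and grips with 20 to 120 N. Pads are 22 mm wide; open, the fingers measure 114 mm over their backs; the gripper's body (76 mm by 85 mm) begins 54 mm behind the grasp point. The pads swing forward as they close: fully open they stand 13 mm farther back than shut.
Start: joints at [-1.242, 0.507, -0.238, 1.5, 0.126, 1.149, -0.155], TCP at [0.139, 0.609, 0.248] pointing down, gripper open.
Joint ranges: [-3.08, 3.08], [-0.24, 2.05], [-1.43, 1.35], [0, 2.5], [-1.52, 4.66], [0.17, 1.96], [-2.89, 2.89]. Speed limits (rad/s): [2.39, 2.39, 3.14, 3.14, 3.14, 3.14, 3.14].

## Interface

Orientations are given as a rotation vector (axis times angle).
In Python, from workcell import state, snapshot, job_done, tips_ahead gives the robot as it stands.
- The arm moves only by the tool jog_arm, never from a script. Its argument "series" is a list of rows, each a list of 7 numbers: the opening in per cent of the stroke, from 0 (shut) to 100 (fully open), then the shift along the tool's x, y, z scaled (see below), then the turn, a rotation vector about the tool's x, y, z scaled (see below). A call has exactly 5 rows; each row is the pose to reach, as a shift and turn from the pose commanded when the call began, along the tool's axes at that moment, turning the shorter way round; what a row does not reach only later rows make up. The controller multiplies each number of a shift by 0.2 m and each number of a turn by pi rad. A row lasts 1/10 s, in which the tool goes at most 50 mm and 8.59 degrees, less where a joint would pass 70% of its speed; a pose out of reach is approached as far as the arm can. A call with a number of a shift or a turn outside -1 to 1 is refused whole. A call with a gripper value outside its range is refused whole. The fingers move at their own pace and stop on an object; "squeeze" is the grip in N (left out, the last holds). Time passes only in rows, so rows that repeat a pose let the fingers close, or fill a call up. It gives the time, the measured TCP pose, the force, the opening and the grip force at its end, in the units of the state.
- state(): the state, without advancing time (a new reading comes with each control period).
- snapshot(name): name is "scene" or "top" or "wrist"; returns a dict with "image" (384x512x3 uint8, red, green, blue), "mtx" (3x3 intrinsics, pixels), "k1" (the pictures are not rectified: a ray, as slopes to the right and down, at radius r is drawn at 1 + k1 r^2 times it, then the intrinsics apply), "R" (3x3) and "t" (3): a world point X has camera coordinates R X + t. Camera axes: x right, y down, z forward; pixel columns grow to the right and rows downward; lengths in m; the calibration is good to about 2 mm. A picture is of the moment at which its call begins. There is no depth.
- job_done(): hands the job in; it is judged then, once.
The state is a dict: "clock": time; "joints": joint angles; "qvel": joint speeds; "tau": joint torques, N m; "eef_pos": TCP position; "eef_rot": TCP orientation; "force": force on the tool from outside, world axes, zero at the start; "torque": the same for the moment, N m; "gripper_width": finger opening in m; "grasp_force": force on a finger pad.
Only numpy, scipy, OpenCV 4.12 (cv2) and the standard library are available. Lean on these libraries where they do the work, as an engineer would, in place of code of your own. Each camera call takes 0.05 s, during which the arm holds its last target. There are 200 camera calls.

## Working session

There is one attempt and no reset: what is moved stays moved. The work goes in short steps, Python scripts to look and compute and a tool call to move; the robot and the scene stay as the last step left them, time stands still between calls to the robot, and variables do not carry over. Pictures are saved under pics/ and viewed, at most 10 in all, crops included, and the job is handed in when it is done.

Besides the shell and the picture viewer there is one more tool, called after "Emit:" as name([rows], argument=value, ...), one row to a line, values as JSON. jog_arm: Moves the arm, as the interface text tells. Shifts and turns lie within -1 to 1; 1 stands for 0.2 m of shift or pi rad of turn. Its arguments: {"type":"object","properties":{"series":{"type":"array"},"squeeze":{"type":"number"}},"required":["series"]}

```bash
mkdir -p pics; ls; python3 - <<'E'
from workcell import *
import cv2, numpy as np
s=state(); print({k:np.round(v,3) for k,v in s.items()}); print(tips_ahead)
for n in ("scene","top","wrist"):
    d=snapshot(n); cv2.imwrite(f"pics/{n}0.png",d["image"][:,:,::-1]); np.savez(f"{n}0.npz",**d)
    print(n,d["mtx"].round(1).tolist(),d["k1"],(-d["R"].T@d["t"]).round(3),d["R"].round(2).tolist())
a=[cv2.imread(f"pics/{n}0.png") for n in ("scene","top")]
E
```

```text
pics
{'clock': np.float64(0.0), 'joints': array([-1.242,  0.508, -0.237,  1.501,  0.126,  1.149, -0.155]), 'qvel': array([ 0.   ,  0.001,  0.001, -0.001,  0.001,  0.003,  0.   ]), 'tau': array([-0.0000e+00, -6.2060e+01, -2.1870e+00, -2.4965e+01,  1.3000e-02,
        1.2000e-02, -0.0000e+00]), 'eef_pos': array([0.139, 0.609, 0.247]), 'eef_rot': array([-3.510e-01, -3.122e+00,  3.000e-03]), 'force': array([0.225, 0.542, 0.326]), 'torque': array([-0.031, -0.01 , -0.013]), 'grasp_force': np.float64(0.0), 'gripper_width': np.float64(0.086)}
0.017
scene [[349.3, 0.0, 257.5], [0.0, 349.3, 189.3], [0.0, 0.0, 1.0]] -0.002109462617593074 [ 0.318 -0.353  0.719] [[0.91, -0.42, -0.01], [-0.31, -0.66, -0.68], [0.28, 0.62, -0.73]]
top [[475.0, 0.0, 259.3], [0.0, 475.0, 188.7], [0.0, 0.0, 1.0]] -0.0772527777333765 [0.465 0.233 1.15 ] [[-0.01, -1.0, 0.05], [-0.99, 0.0, -0.1], [0.1, -0.05, -0.99]]
wrist [[290.7, 0.0, 257.4], [0.0, 290.7, 189.8], [0.0, 0.0, 1.0]] 0.007102142392459868 [0.06  0.627 0.373] [[0.22, 0.98, -0.0], [0.92, -0.21, 0.32], [0.31, -0.07, -0.95]]
```

View pics/scene0.png

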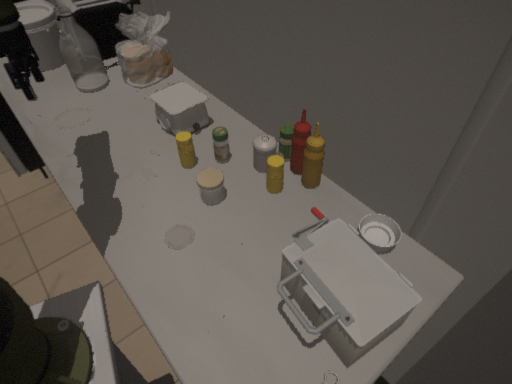

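View pics/top0.png

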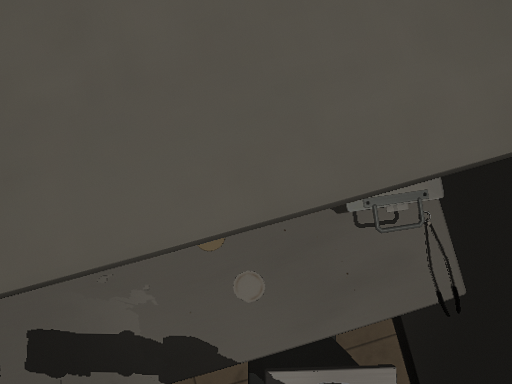

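The scene view shows the bin at lower right (handle about (310,310), red knob (317,213)), the green-capped jar at (221,143), the fixed one at (287,140), the salt jar at (211,185) and the shaker at (182,105). In the top view a shelf hides everything but the handle, at (400,215).

```bash
cat > h.py <<'E'
import numpy as np, cv2
from workcell import *
def ray(d,px):
    m=d["mtx"]; k=float(d["k1"])
    p=cv2.undistortPoints(np.array([[px]],float),m,np.array([k,0,0,0.]))[0,0]
    v=d["R"].T@np.array([p[0],p[1],1]); return -d["R"].T@d["t"], v/np.linalg.norm(v)
def onplane(d,px,z):
    c,v=ray(d,px); return c+v*(z-c[2])/v[2]
def proj(d,X):
    c=d["R"]@np.array(X,float)+d["t"]; s=c[:2]/c[2]; s=s*(1+float(d["k1"])*(s@s)); return (d["mtx"]@[s[0],s[1],1])[:2]
def up(img,box,f,name,g=1.8):
    x0,y0,x1,y1=box; c=cv2.convertScaleAbs(img[y0:y1,x0:x1,::-1],alpha=g)
    cv2.imwrite(name,cv2.resize(c,None,fx=f,fy=f,interpolation=cv2.INTER_CUBIC))
E
python3 - <<'E'
from h import *
d=dict(np.load("scene0.npz"))
up(d["image"],(265,190,425,375),3.2,"pics/s_bin.png")
E
```

```text
(no output)
```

View pics/s_bin.png

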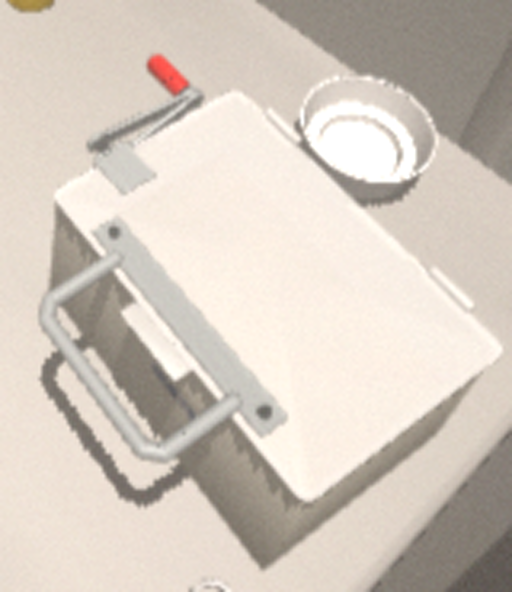

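View pics/wrist0.png

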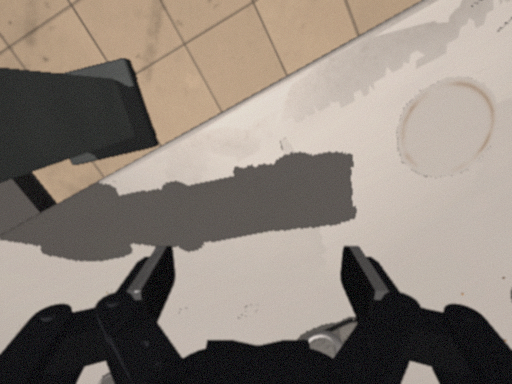

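```bash
python3 - <<'E'
from h import *
d=dict(np.load("scene0.npz")); t=dict(np.load("top0.npz"))
q=lambda x,y:(265+x/3.2,190+y/3.2)
P={n:onplane(d,q(*c),z) for n,c,z in [("FL",(58,195),.128),("RL",(235,95),.128),("RR",(500,350),.128),("FR",(310,500),.128),("bl",(46,312),.1245),("br",(148,452),.1245),("hm",(97,381),.1245)]}
for n,p in P.items(): print(n,p.round(3))
for a,b in (("FL","FR"),("RL","RR"),("br","bl"),("FL","RL"),("FR","RR")):
    v=P[b]-P[a]; print(a,b,np.linalg.norm(v).round(3),np.degrees(np.arctan2(v[1],v[0])).round(1))
print("top handle",[onplane(t,c,.1245).round(3) for c in((377,231),(423,225),(401,228))])
# jars: green blobs
hsv=cv2.cvtColor(d["image"],cv2.COLOR_RGB2HSV)
m=cv2.inRange(hsv,(40,70,20),(85,255,255))
n,l,s,c=cv2.connectedComponentsWithStats(m)
for i in range(1,n):
    if s[i,4]>15: print("green",s[i],c[i].round(1),onplane(d,c[i],.1).round(3))
m=cv2.inRange(hsv,(10,60,90),(22,150,255))
n,l,s,c=cv2.connectedComponentsWithStats(m)
for i in range(1,n):
    if s[i,4]>40: print("tan",s[i],c[i].round(1),onplane(d,c[i],.075).round(3))
up(d["image"],(140,70,340,220),3.9,"pics/s_jars.png")
E
```

```text
FL [ 0.522 -0.024  0.128]
RL [ 0.666 -0.005  0.128]
RR [ 0.698 -0.219  0.128]
FR [ 0.553 -0.24   0.128]
bl [ 0.48  -0.089  0.124]
br [ 0.492 -0.183  0.124]
hm [ 0.487 -0.138  0.124]
FL FR 0.218 -81.9
RL RR 0.216 -81.6
br bl 0.095 97.1
FL RL 0.145 7.6
FR RR 0.146 8.4
top handle [array([ 0.477, -0.081,  0.125]), array([ 0.489, -0.186,  0.125]), array([ 0.483, -0.135,  0.125])]
green [213 127  14  14  83] [219.3 134.1] [0.55  0.415 0.1  ]
green [283 126  10   6  42] [287.4 128.5] [0.738 0.355 0.1  ]
green [281 133  12   6  48] [286.1 135.6] [0.719 0.327 0.1  ]
green [281 145  10  12  67] [285.9 149.8] [0.689 0.273 0.1  ]
tan [123  43  23  13 142] [133.2  50. ] [0.439 1.11  0.075]
tan [126  50  37  21 244] [144.8  60.9] [0.461 0.998 0.075]
tan [131  72  20   9  88] [140.9  76.9] [0.421 0.882 0.075]
tan [175 138  17  31 144] [183.3 156.9] [0.434 0.394 0.075]
tan [    0   152   181   232 13513] [ 64.4 261.1] [0.108 0.181 0.075]
tan [196 168  28  21 434] [209.6 177.9] [0.472 0.285 0.075]
tan [266 173  15  21  95] [271.4 186.9] [0.603 0.187 0.075]
```

View pics/s_jars.png

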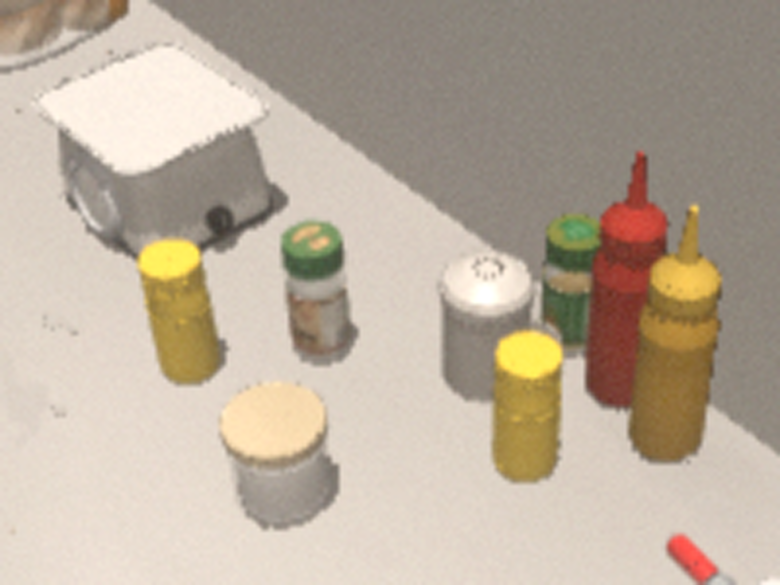

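The crop shows the free green-capped jar, with its cap at crop (312,236). A yellow look-alike stands at its front, the salt jar to the right front and the white shaker to the right. Nothing is within about 60 mm of it.

```bash
cat >> h.py <<'E'
from scipy.spatial.transform import Rotation as Ro
YAW=np.radians(8.0)
def plan(targets, rot0=None, p0=None):
    """targets: list of (pos, toolx_dir_deg[, R]); prints scaled rows from the current pose"""
    s=state(); p=np.array(s["eef_pos"]) if p0 is None else np.array(p0); R0=Ro.from_rotvec(s["eef_rot"]) if rot0 is None else rot0
    for T in targets:
        pos,ang=T[0],np.radians(T[1])
        x=np.array([np.cos(ang),np.sin(ang),0]); z=np.array([0,0,-1.]); R=Ro.from_matrix(np.c_[x,np.cross(z,x),z])
        if len(T)>2: R=T[2]
        print("shift",(R0.inv().apply(np.array(pos)-p)/.2).round(3),"turn",((R0.inv()*R).as_rotvec()/np.pi).round(3))
E
python3 - <<'E'
from h import *
d=dict(np.load("scene0.npz")); t=dict(np.load("top0.npz"))
c=lambda x,y:(140+x/3.9,70+y/3.9)
print("jar",onplane(d,c(312,236),.106).round(3),"shaker",onplane(d,c(486,268),.105).round(3),"salt",onplane(d,c(274,422),.078).round(3),"yel",onplane(d,c(172,262),.106).round(3))
for h in (.4,.6,.8): print(h,[onplane(t,p,h).round(2)[:2] for p in((0,297),(256,225),(512,153))])
plan([((.42,.33,.26),167),((.46,.12,.26),167),((.46,.12,.26),98)])
E
```

```text
jar [0.556 0.423 0.106] shaker [0.655 0.336 0.105] salt [0.472 0.28  0.078] yel [0.454 0.438 0.106]
0.4 [array([0.38, 0.6 ]), array([0.49, 0.2 ]), array([ 0.6 , -0.24])]
0.6 [array([0.4, 0.5]), array([0.48, 0.21]), array([ 0.57, -0.11])]
0.8 [array([0.42, 0.4 ]), array([0.47, 0.22]), array([0.53, 0.01])]
shift [-1.681 -1.048 -0.06 ] turn [-0.     0.     0.001]
shift [-2.109 -2.028 -0.059] turn [-0.     0.     0.001]
shift [-2.109 -2.028 -0.059] turn [-0.     0.     0.384]
```

Emit:
jog_arm([
  [100, -0.21, -0.13, 0, 0, 0, 0],
  [100, -0.42, -0.26, 0, 0, 0, 0],
  [100, -0.63, -0.39, -0.02, 0, 0, 0],
  [100, -0.84, -0.52, -0.03, 0, 0, 0],
  [100, -0.84, -0.52, -0.03, 0, 0, 0],
])

```text
clock: 0.65
eef_pos: [0.2863, 0.4649, 0.2544]
eef_rot: [0.368, 3.116, -0.005]
force: [-0.0, 1.1, -0.1]
gripper_width: 0.0858
grasp_force: 0.0
```

Emit:
jog_arm([
  [100, -0.21, -0.13, 0, 0, 0, 0],
  [100, -0.42, -0.26, 0, 0, 0, 0],
  [100, -0.63, -0.39, -0.02, 0, 0, 0],
  [100, -0.84, -0.52, -0.03, 0, 0, 0],
  [100, -0.84, -0.52, -0.03, 0, 0, 0],
])

```text
clock: 1.15
eef_pos: [0.4259, 0.3255, 0.2602]
eef_rot: [0.368, 3.117, -0.005]
force: [-0.4, 0.2, -1.0]
gripper_width: 0.0856
grasp_force: 0.0
```

```bash
python3 - <<'E'
from h import *
d=snapshot("wrist"); np.savez("w1.npz",**d); cv2.imwrite("pics/w1.png",d["image"][:,:,::-1])
hsv=cv2.cvtColor(d["image"],cv2.COLOR_RGB2HSV)
m=cv2.inRange(hsv,(40,70,20),(85,255,255))
n,l,s,c=cv2.connectedComponentsWithStats(m)
for i in range(1,n):
    if s[i,4]>60: print("green",s[i],c[i].round(1),onplane(d,c[i],.106).round(3))
st=state();print(st["eef_pos"].round(3),st["clock"])
plan([((.48,.0,.26),98),((.485,-.137,.24),98)])
E
```

```text
green [353 240  37  33 420] [374.  251.6] [0.537 0.429 0.106]
[0.423 0.329 0.26 ] 1.2
shift [-0.654 -1.534  0.003] turn [-0.     0.001  0.382]
shift [-0.836 -2.195  0.104] turn [-0.     0.001  0.382]
```

View pics/w1.png

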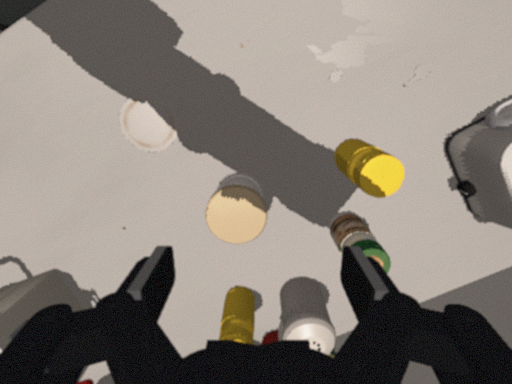

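The wrist view shows the jar's green cap at about (373,255), partly behind a finger. The yellow look-alike is at (370,168) and the salt jar at (237,215). The bin's front edge is at the far left.

Emit:
jog_arm([
  [100, -0.08, -0.19, 0, 0, 0, 0.04],
  [100, -0.16, -0.38, 0, 0, 0, 0.085],
  [100, -0.24, -0.57, 0, 0, 0, 0.13],
  [100, -0.33, -0.77, 0, 0, 0, 0.17],
  [100, -0.33, -0.77, 0, 0, 0, 0.19],
])

```text
clock: 1.7
eef_pos: [0.4509, 0.1621, 0.2603]
eef_rot: [1.269, 2.872, -0.004]
force: [0.5, -0.3, 0.0]
gripper_width: 0.0857
grasp_force: 0.0
```

```bash
python3 - <<'E'
from h import *
print(state()["eef_pos"].round(3))
plan([((.475,.0,.26),98)])
E
```

```text
[0.451 0.162 0.26 ]
shift [-0.68  -0.456  0.004] turn [-0.     0.001  0.191]
```

Emit:
jog_arm([
  [100, -0.2, -0.13, 0, 0, 0, 0.045],
  [100, -0.4, -0.27, 0, 0, 0, 0.09],
  [100, -0.6, -0.4, 0, 0, 0, 0.135],
  [100, -0.68, -0.456, 0, 0, 0, 0.18],
  [100, -0.68, -0.456, 0, 0, 0, 0.191],
])

```text
clock: 2.2
eef_pos: [0.4764, 0.0031, 0.2602]
eef_rot: [2.059, 2.372, -0.001]
force: [0.6, 1.0, 0.4]
gripper_width: 0.0853
grasp_force: 0.0
```

```bash
python3 - <<'E'
from h import *
d=snapshot("wrist"); np.savez("w2.npz",**d)
im=cv2.convertScaleAbs(d["image"][:,:,::-1],alpha=1.3); cv2.imwrite("pics/w2.png",cv2.resize(im,None,fx=1.5,fy=1.5))
st=state();print(st["eef_pos"].round(3),st["clock"])
for n,X in (("bl",(.48,-.089,.1245)),("br",(.492,-.183,.1245))): print(n,proj(d,X).round(1)*1.5)
plan([((.485,-.137,.20),98)])
E
```

```text
[0.476 0.005 0.26 ] 2.25
bl [371.25 402.15]
br [370.8  509.55]
shift [-0.71  -0.059  0.301] turn [-0.    -0.     0.001]
```

View pics/w2.png

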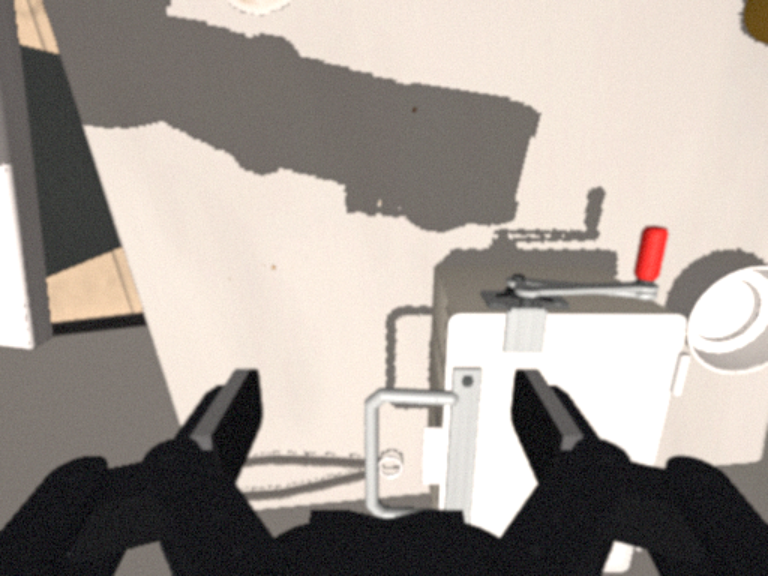

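The bar runs from (372,398) to (372,510) in this picture, within a few pixels of the prediction. A white tab behind it leaves about 26 mm of room, so I'll go in with a narrow opening.

```bash
python3 - <<'E'
from h import *
d=dict(np.load("w2.npz"))
for p in ((372,400),(372,508),(652,254),(450,315),(685,318),(445,455)): print(p,onplane(d,(p[0]/1.5,p[1]/1.5),.1245).round(4))
plan([((.484,-.137,.20),98),((.484,-.137,.129),98)])
E
```

```text
(372, 400) [ 0.4803 -0.0872  0.1245]
(372, 508) [ 0.4927 -0.1814  0.1245]
(652, 254) [0.6371 0.0401 0.1245]
(450, 315) [ 0.5218 -0.0172  0.1245]
(685, 318) [0.6722 0.0021 0.1245]
(445, 455) [ 0.5387 -0.1255  0.1245]
shift [-0.709 -0.064  0.301] turn [-0.    -0.     0.001]
shift [-0.709 -0.064  0.656] turn [-0.    -0.     0.001]
```

Emit:
jog_arm([
  [26, -0.2, -0.015, 0, 0, 0, 0],
  [26, -0.4, -0.03, 0.1, 0, 0, 0],
  [26, -0.6, -0.045, 0.2, 0, 0, 0],
  [26, -0.7, -0.058, 0.3, 0, 0, 0],
  [26, -0.7, -0.058, 0.3, 0, 0, 0],
])

```text
clock: 2.75
eef_pos: [0.4845, -0.1359, 0.1979]
eef_rot: [-2.049, -2.377, 0.005]
force: [-0.1, -0.1, 0.2]
gripper_width: 0.022
grasp_force: 0.0
```

```bash
python3 - <<'E'
from h import *
d=snapshot("wrist"); np.savez("w3.npz",**d)
cv2.imwrite("pics/w3.png",cv2.convertScaleAbs(d["image"][:,:,::-1],alpha=1.3))
st=state();print(st["eef_pos"].round(4),st["gripper_width"],st["force"])
print(proj(d,(.4865,-.134,.1245)),proj(d,st["eef_pos"]))
plan([((.4855,-.135,.129),98)])
E
```

```text
[ 0.4852 -0.1341  0.1991] 0.022415636545567625 [ 0.14001003  0.53656913 -0.24623149]
[259.8518849  207.41302659] [257.94901543 264.08912204]
shift [-0.005  0.002  0.35 ] turn [-0.001 -0.     0.003]
```

View pics/w3.png

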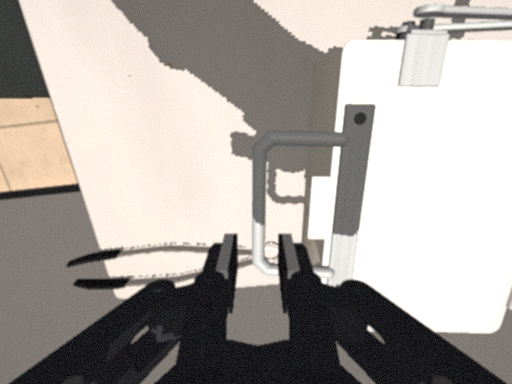

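The bar, at column 259, is centred between the fingertips (230–288). I'll descend and close.

Emit:
jog_arm([
  [26, 0, 0, 0.15, 0, 0, 0],
  [26, 0, 0, 0.28, 0, 0, 0],
  [26, 0, 0, 0.35, 0, 0, 0],
  [26, 0, 0, 0.35, 0, 0, 0],
  [0, 0, 0, 0.35, 0, 0, 0],
], squeeze=25)

```text
clock: 3.3
eef_pos: [0.4848, -0.1328, 0.1306]
eef_rot: [-2.044, -2.382, 0.002]
force: [-20.0, -2.6, 5.5]
gripper_width: 0.0091
grasp_force: 15.8
```

Emit:
jog_arm([
  [0, 0, 0, 0, 0, 0, 0],
  [0, 0, 0, 0, 0, 0, 0],
  [0, 0, 0, 0, 0, 0, 0],
  [0, 0, 0, 0, 0, 0, 0],
  [0, 0, 0, 0, 0, 0, 0],
])

```text
clock: 3.8
eef_pos: [0.4847, -0.1329, 0.1308]
eef_rot: [-2.045, -2.381, -0.0]
force: [-3.0, 3.6, -2.7]
gripper_width: 0.0086
grasp_force: 24.7
```

```bash
python3 - <<'E'
from h import *
s=state(); p=s["eef_pos"]; print(p.round(4),s["gripper_width"],s["force"].round(1))
# handle offset from TCP along lid plane assumed; hinge 209mm behind along bin x at z .1245
bx=np.array([np.cos(YAW),np.sin(YAW),0]); H=p+.209*bx; print("hinge",H)
R0=Ro.from_rotvec(s["eef_rot"])
for a in (.15,.3,.45,.6,.75,.9,1.0,1.1,1.15,1.2,1.25,1.3,1.35,1.4,1.45,1.5):
    d=.209*(1-np.cos(a))*bx+np.array([0,0,.209*np.sin(a)])
    print(a,(R0.inv().apply(d)/.2).round(3))
E
```

```text
[ 0.4847 -0.1329  0.1308] 0.008608505052262086 [-3.   3.6 -2.7]
hinge [ 0.69163812 -0.10384695  0.1307948 ]
0.15 [ 0.     0.011 -0.156]
0.3 [ 0.     0.046 -0.309]
0.45 [-0.     0.103 -0.455]
0.6 [-0.001  0.181 -0.59 ]
0.75 [-0.002  0.279 -0.713]
0.9 [-0.003  0.394 -0.819]
1.0 [-0.004  0.479 -0.88 ]
1.1 [-0.005  0.569 -0.932]
1.15 [-0.005  0.616 -0.955]
1.2 [-0.006  0.664 -0.975]
1.25 [-0.006  0.714 -0.993]
1.3 [-0.007  0.764 -1.008]
1.35 [-0.007  0.814 -1.021]
1.4 [-0.008  0.865 -1.031]
1.45 [-0.008  0.917 -1.039]
1.5 [-0.009  0.969 -1.044]
```

Emit:
jog_arm([
  [0, 0, 0.004, -0.094, 0, 0, 0],
  [0, 0, 0.017, -0.187, 0, 0, 0],
  [0, 0, 0.038, -0.279, 0, 0, 0],
  [0, 0, 0.067, -0.368, 0, 0, 0],
  [0, 0, 0.103, -0.455, 0, 0, 0],
])

```text
clock: 4.3
eef_pos: [0.5037, -0.1303, 0.2222]
eef_rot: [-2.045, -2.379, 0.003]
force: [-5.0, 1.7, -3.5]
gripper_width: 0.0091
grasp_force: 24.4
```

```bash
cat >> h.py <<'E'
H=np.array([0.6916,-0.1038,.1308]); BX=np.array([np.cos(YAW),np.sin(YAW),0])
def lid():
    s=state(); v=s["eef_pos"]-H; r=-(v@BX); print("t",s["clock"].round(2) if hasattr(s["clock"],'round') else s["clock"],"angle",np.arctan2(v[2],r).round(3),"radius",np.hypot(v[2],r).round(4),"lat",(v@[-BX[1],BX[0],0]).round(4),"F",s["force"].round(1),"Fbinx",(s["force"]@BX).round(1),"w",s["gripper_width"].round(4))
    return s
def arc(angles):
    s=state(); p=s["eef_pos"]; R0=Ro.from_rotvec(s["eef_rot"]); lat=(p-H)@[-BX[1],BX[0],0]
    for a in angles:
        X=H-.209*np.cos(a)*BX+np.array([0,0,.209*np.sin(a)])+lat*np.array([-BX[1],BX[0],0])
        print(a,(R0.inv().apply(X-p)/.2).round(3))
E
python3 - <<'E'
from h import *
lid(); arc((.54,.63,.72,.81,.9))
E
```

```text
Traceback (most recent call last):
  File "h.py", line 26, in lid
    s=state(); v=s["eef_pos"]-H; r=-(v@BX); print("t",s["clock"].round(2) if hasattr(s["clock"],'round') else s["clock"],"angle",np.arctan2(v[2],r).round(3),"radius",np.hypot(v[2],r).round(4),"lat",(v@[-BX[1],BX[0],0]).round(4),"F",s["force"].round(1),"Fbinx",(s["force"]@BX).round(1),"w",s["gripper_width"].round(4))
                                                                                                                                                                                                                                                                                                 ^^^^^^^^^^^^^^^^^^^^^^^^
AttributeError: 'float' object has no attribute 'round'
```

Emit:
jog_arm([
  [0, 0, 0.046, -0.082, 0, 0, 0],
  [0, 0, 0.098, -0.161, 0, 0, 0],
  [0, 0, 0.156, -0.234, 0, 0, 0],
  [0, 0, 0.221, -0.302, 0, 0, 0],
  [0, 0, 0.291, -0.364, 0, 0, 0],
])

```text
clock: 4.8
eef_pos: [0.5589, -0.1227, 0.2965]
eef_rot: [-2.045, -2.375, 0.007]
force: [-18.5, 1.5, 14.7]
gripper_width: 0.0089
grasp_force: 25.3
```

```bash
sed -i 's/s\["gripper_width"\].round(4)/round(float(s["gripper_width"]),4)/' h.py; python3 - <<'E'
from h import *
lid(); arc((.9,.97,1.04,1.1,1.15,1.2))
d=snapshot("scene"); cv2.imwrite("pics/s2.png",cv2.convertScaleAbs(d["image"][:,:,::-1],alpha=1.3))
E
```

```text
t 4.8 angle 0.891 radius 0.2132 lat -0.0002 F [-18.5   1.5  14.7] Fbinx -18.1 w 0.0089
0.9 [-0.     0.021  0.01 ]
0.97 [-0.001  0.079 -0.034]
1.04 [-0.001  0.141 -0.074]
1.1 [-0.002  0.196 -0.104]
1.15 [-0.002  0.243 -0.127]
1.2 [-0.002  0.291 -0.148]
```

```bash
cat >> h.py <<'E'
H=np.array([0.6916,-0.1038,.1363]); BY=np.array([-BX[1],BX[0],0]); BZ=np.array([0,0,1.])
_lid=lid
def lid():
    s=_lid(); v=s["eef_pos"]-H; a=np.arctan2(v[2],-(v@BX)); F=s["force"]
    print("radial out",(F@(-np.cos(a)*BX+np.sin(a)*BZ)).round(1),"tangential up",(F@(np.sin(a)*BX+np.cos(a)*BZ)).round(1)); return s
def arc2(cmd,angles,R=.209):
    """cmd=(r,z) commanded rel H; rows along tool y (bin x), z (down), tool taken as vertical"""
    for a in angles:
        print(a,"y",round((cmd[0]-R*np.cos(a))/.2,3),"z",round(-(R*np.sin(a)-cmd[1])/.2,3))
E
python3 - <<'E'
from h import *
lid(); arc2((.1299,.1637-.0055),(.872,.92,.98,1.04,1.1,1.16))
E
```

```text
t 4.85 angle 0.893 radius 0.2087 lat -0.0004 F [-22.    3.   26.3] Fbinx -21.4 w 0.0089
radial out 33.9 tangential up -0.2
0.872 y -0.023 z -0.009
0.92 y 0.016 z -0.04
0.98 y 0.067 z -0.077
1.04 y 0.12 z -0.11
1.1 y 0.175 z -0.14
1.16 y 0.232 z -0.167
```

View pics/s2.png

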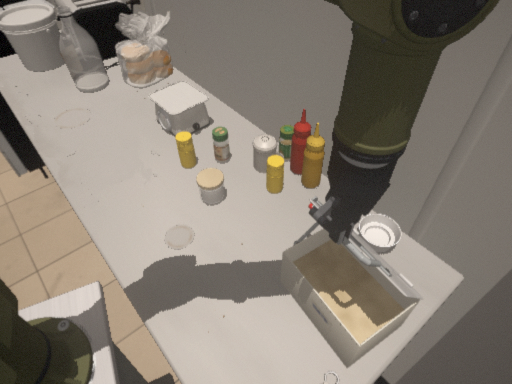

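The lid is up about 50° with the handle held, and the bin's inside is visible. The force is purely radial, so my hinge estimate was low by about 5 mm; I'm correcting the arc.

Emit:
jog_arm([
  [0, 0, 0.015, -0.042, 0, 0, 0],
  [0, 0, 0.066, -0.079, 0, 0, 0],
  [0, 0, 0.119, -0.112, 0, 0, 0],
  [0, 0, 0.119, -0.112, 0, 0, 0],
  [0, 0, 0.119, -0.112, 0, 0, 0],
])

```text
clock: 5.35
eef_pos: [0.587, -0.119, 0.3173]
eef_rot: [2.048, 2.382, 0.001]
force: [-2.4, 0.6, 2.0]
gripper_width: 0.0087
grasp_force: 26.1
```

```bash
python3 - <<'E'
from h import *
lid(); arc2((.1061,.1807),(1.08,1.12,1.16,1.2,1.23),.2095)
E
```

```text
t 5.35 angle 1.042 radius 0.2095 lat -0.0005 F [-2.4  0.6  2. ] Fbinx -2.3 w 0.0087
radial out 2.9 tangential up -1.0
1.08 y 0.037 z -0.02
1.12 y 0.074 z -0.039
1.16 y 0.112 z -0.057
1.2 y 0.151 z -0.073
1.23 y 0.18 z -0.084
```

Forces are now small, so the arc fits.

Emit:
jog_arm([
  [0, 0, 0.037, -0.02, 0, 0, 0],
  [0, 0, 0.074, -0.039, 0, 0, 0],
  [0, 0, 0.112, -0.057, 0, 0, 0],
  [0, 0, 0.151, -0.073, 0, 0, 0],
  [0, 0, 0.151, -0.073, 0, 0, 0],
])

```text
clock: 5.85
eef_pos: [0.618, -0.1147, 0.3329]
eef_rot: [2.047, 2.38, 0.002]
force: [-4.1, 1.3, 8.1]
gripper_width: 0.0087
grasp_force: 26.3
```

```bash
python3 - <<'E'
from h import *
lid(); r,z=.1061-.151*.2,.1807+.073*.2; print(r,z); arc2((r,z),(1.22,1.24,1.26,1.28,1.3,1.32),.2095)
E
```

```text
t 5.85 angle 1.209 radius 0.2101 lat -0.0005 F [-4.1  1.3  8.1] Fbinx -3.8 w 0.0087
radial out 9.0 tangential up -0.7
0.0759 0.1953
1.22 y 0.02 z -0.007
1.24 y 0.039 z -0.014
1.26 y 0.059 z -0.021
1.28 y 0.079 z -0.027
1.3 y 0.099 z -0.033
1.32 y 0.12 z -0.038
```

Emit:
jog_arm([
  [0, 0, 0.012, -0.009, 0, 0, 0],
  [0, 0, 0.024, -0.013, 0, 0, 0],
  [0, 0, 0.036, -0.018, 0, 0, 0],
  [0, 0, 0.048, -0.022, 0, 0, 0],
  [0, 0, 0.059, -0.026, 0, 0, 0],
])

```text
clock: 6.35
eef_pos: [0.629, -0.1131, 0.3364]
eef_rot: [2.049, 2.381, -0.0]
force: [-2.7, -0.7, 4.6]
gripper_width: 0.0085
grasp_force: 26.2
```

```bash
python3 - <<'E'
from h import *
lid(); r,z=.0759-.059*.2,.1953+.026*.2; print(r,z); arc2((r,z),(1.27,1.28,1.29,1.3,1.31,1.32,1.33),.2105)
E
```

```text
t 6.35 angle 1.265 radius 0.2099 lat -0.0005 F [-2.7 -0.7  4.6] Fbinx -2.8 w 0.0085
radial out 5.2 tangential up -1.3
0.06409999999999999 0.2005
1.27 y 0.009 z -0.003
1.28 y 0.019 z -0.006
1.29 y 0.029 z -0.009
1.3 y 0.039 z -0.012
1.31 y 0.049 z -0.014
1.32 y 0.059 z -0.017
1.33 y 0.07 z -0.02
```

Emit:
jog_arm([
  [0, 0, 0.009, -0.003, 0, 0, 0],
  [0, 0, 0.019, -0.006, 0, 0, 0],
  [0, 0, 0.029, -0.009, 0, 0, 0],
  [0, 0, 0.039, -0.012, 0, 0, 0],
  [0, 0, 0.039, -0.012, 0, 0, 0],
])

```text
clock: 6.85
eef_pos: [0.637, -0.112, 0.3387]
eef_rot: [2.048, 2.381, 0.0]
force: [-1.0, -2.0, 2.7]
gripper_width: 0.0088
grasp_force: 26.1
```

```bash
python3 - <<'E'
from h import *
lid()
E
```

```text
t 6.85 angle 1.304 radius 0.2098 lat -0.0005 F [-1.  -2.   2.7] Fbinx -1.3 w 0.0088
radial out 2.9 tangential up -0.5
```

Emit:
jog_arm([
  [0, 0, 0.008, -0.002, 0, 0, 0],
  [0, 0, 0.016, -0.004, 0, 0, 0],
  [0, 0, 0.025, -0.006, 0, 0, 0],
  [0, 0, 0.025, -0.006, 0, 0, 0],
  [0, 0, 0.025, -0.006, 0, 0, 0],
])

```text
clock: 7.35
eef_pos: [0.6414, -0.1114, 0.3399]
eef_rot: [2.049, 2.381, -0.0]
force: [-2.8, -1.4, 2.8]
gripper_width: 0.0087
grasp_force: 26.0
```

```bash
python3 - <<'E'
from h import *
lid()
d=snapshot("scene"); cv2.imwrite("pics/s3.png",d["image"][:,:,::-1])
hsv=cv2.cvtColor(d["image"],cv2.COLOR_RGB2HSV); m=cv2.inRange(hsv,(0,150,60),(6,255,255))|cv2.inRange(hsv,(174,150,60),(180,255,255))
n,l,s,c=cv2.connectedComponentsWithStats(m)
for i in range(1,n):
    if s[i,4]>8: print("red",s[i],c[i].round(1))
bo=np.array([.609,-.117,0])
for X in ((-0.02,.151,.168),(0,.151,.168),(.02,.151,.168)):
    print(X,proj(d,bo+X[0]*BX+X[1]*BY+X[2]*BZ).round(1))
E
```

```text
t 7.35 angle 1.326 radius 0.2099 lat -0.0005 F [-2.8 -1.4  2.8] Fbinx -3.0 w 0.0087
radial out 3.4 tangential up -2.2
red [292 109  19  60 492] [300.4 138.5]
red [300 201  11   9  55] [304.3 205.1]
(-0.02, 0.151, 0.168) [291.5 211.6]
(0, 0.151, 0.168) [299.3 207.4]
(0.02, 0.151, 0.168) [307.  203.4]
```

```bash
cat >> h.py <<'E'
BO=np.array([.609,-.117,0])
def knob():
    d=snapshot("scene"); hsv=cv2.cvtColor(d["image"],cv2.COLOR_RGB2HSV); m=cv2.inRange(hsv,(0,150,60),(6,255,255))|cv2.inRange(hsv,(174,150,60),(180,255,255)); m[:160]=0
    ys,xs=np.nonzero(m); 
    if len(xs)==0: print("no knob"); return
    c,v=ray(d,(xs.mean(),ys.mean())); k=(.151-(c-BO)@BY)/(v@BY); X=c+k*v-BO
    print("knob px",xs.mean().round(1),ys.mean().round(1),len(xs),"bin x,z",(X@BX).round(4),X[2].round(4))
E
python3 - <<'E'
from h import *
knob()
E
```

```text
knob px 301.8 187.4 99 bin x,z -0.0001 0.2281
```

Emit:
jog_arm([
  [0, 0, 0.007, -0.001, 0, 0, 0],
  [0, 0, 0.014, -0.003, 0, 0, 0],
  [0, 0, 0.02, -0.004, 0, 0, 0],
  [0, 0, 0.02, -0.004, 0, 0, 0],
  [0, 0, 0.02, -0.004, 0, 0, 0],
])

```text
clock: 7.95
eef_pos: [0.6442, -0.1109, 0.3406]
eef_rot: [-2.048, -2.38, 0.003]
force: [-7.5, -3.3, 3.8]
gripper_width: 0.0085
grasp_force: 26.2
```

```bash
python3 - <<'E'
from h import *
lid();knob()
E
```

```text
t 7.95 angle 1.34 radius 0.2099 lat -0.0005 F [-7.5 -3.3  3.8] Fbinx -7.9 w 0.0085
radial out 5.6 tangential up -6.8
knob px 302.5 188.5 102 bin x,z 0.0022 0.2235
```

```bash
sed -i 's/m\[:160\]=0/m[:190]=0/' h.py; python3 - <<'E'
from h import *
lid();knob()
E
```

```text
t 8.0 angle 1.34 radius 0.2098 lat -0.0005 F [-7.  -2.9  4.4] Fbinx -7.4 w 0.0084
radial out 5.9 tangential up -6.2
knob px 305.3 204.8 61 bin x,z 0.0158 0.1663
```

Emit:
jog_arm([
  [0, 0, 0, 0, 0, 0, 0],
  [0, 0, 0, 0, 0, 0, 0],
  [0, 0, 0, 0, 0, 0, 0],
  [0, 0, 0, 0, 0, 0, 0],
  [0, 0, 0, 0, 0, 0, 0],
])

```text
clock: 8.55
eef_pos: [0.6442, -0.111, 0.3406]
eef_rot: [-2.048, -2.38, 0.003]
force: [-7.0, -2.8, 5.1]
gripper_width: 0.008
grasp_force: 26.2
```

```bash
python3 - <<'E'
from h import *
lid();knob()
# expected knob geometry: knee at 2.75 straight vs 3.1 lock
E
```

```text
t 8.55 angle 1.34 radius 0.2099 lat -0.0005 F [-7.  -2.8  5.1] Fbinx -7.3 w 0.008
radial out 6.7 tangential up -6.0
knob px 305.5 204.9 63 bin x,z 0.0163 0.1655
```

Emit:
jog_arm([
  [0, 0, 0.003, 0, 0, 0, 0],
  [0, 0, 0.005, -0.001, 0, 0, 0],
  [0, 0, 0.005, -0.001, 0, 0, 0],
  [0, 0, 0.005, -0.001, 0, 0, 0],
  [0, 0, 0.005, -0.001, 0, 0, 0],
])

```text
clock: 9.1
eef_pos: [0.6448, -0.1109, 0.3407]
eef_rot: [-2.048, -2.379, 0.004]
force: [-8.4, -3.4, 4.8]
gripper_width: 0.0086
grasp_force: 26.2
```

```bash
python3 - <<'E'
from h import *
lid();knob()
d=snapshot("scene"); a=d["image"]; b=snapshot("wrist")["image"]
up(a,(280,170,400,290),3.3,"a.png",1.5); cv2.imwrite("b.png",b[:,:,::-1])
a=cv2.imread("a.png"); b=cv2.imread("b.png"); b=cv2.resize(b,(396,297)); b=np.vstack([b,np.zeros((a.shape[0]-297,396,3),np.uint8)])
cv2.imwrite("pics/c4.png",np.hstack([a,b]))
E
```

```text
t 9.1 angle 1.343 radius 0.2098 lat -0.0005 F [-8.4 -3.4  4.8] Fbinx -8.8 w 0.0086
radial out 6.7 tangential up -7.5
knob px 305.4 204.7 61 bin x,z 0.0159 0.1663
```

View pics/c4.png

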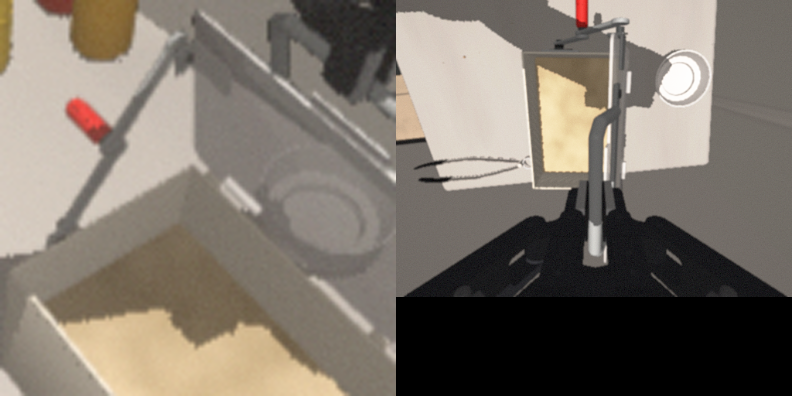

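The crop shows the stay close to straight: foot at (60,235), knee (110,140), top (185,45), with the knee slightly on the front side. I'll quantify that.

```bash
python3 - <<'E'
from h import *
d=dict(np.load("scene0.npz"))
for y in (.118,.126,.134):
    Q=[]
    for p in ((62,232),(112,142),(183,42)):
        c,v=ray(d,(280+p[0]/3.3,170+p[1]/3.3)); k=(y-(c-BO)@BY)/(v@BY); X=c+k*v-BO; Q.append(np.array([X@BX,X[2]]))
    a,b=Q[1]-Q[0],Q[2]-Q[1]
    print(y,[q.round(3) for q in Q],np.linalg.norm(a).round(3),np.linalg.norm(b).round(3),"bend(+ = knee to front)",(np.arctan2(a[1],a[0])-np.arctan2(b[1],b[0])).round(3))
E
```

```text
0.118 [array([-0.021,  0.107]), array([0.01 , 0.177]), array([0.054, 0.239])] 0.077 0.076 bend(+ = knee to front) 0.2
0.126 [array([-0.013,  0.091]), array([0.019, 0.163]), array([0.064, 0.226])] 0.079 0.078 bend(+ = knee to front) 0.2
0.134 [array([-0.005,  0.075]), array([0.027, 0.149]), array([0.074, 0.214])] 0.08 0.08 bend(+ = knee to front) 0.2
```

Emit:
jog_arm([
  [0, 0, -0.005, 0.001, 0, 0, 0],
  [0, 0, -0.01, 0.002, 0, 0, 0],
  [0, 0, -0.015, 0.003, 0, 0, 0],
  [0, 0, -0.02, 0.004, 0, 0, 0],
  [0, 0, -0.02, 0.004, 0, 0, 0],
])

```text
clock: 9.75
eef_pos: [0.6421, -0.1112, 0.3401]
eef_rot: [-2.049, -2.381, 0.001]
force: [-4.1, -3.8, 2.7]
gripper_width: 0.0086
grasp_force: 26.1
```

```bash
python3 - <<'E'
from h import *
lid();knob()
E
```

```text
t 9.75 angle 1.33 radius 0.2099 lat -0.0005 F [-4.1 -3.8  2.7] Fbinx -4.6 w 0.0086
radial out 3.7 tangential up -3.8
knob px 305.0 205.3 62 bin x,z 0.0151 0.1651
```

The knee bends forward by 0.2 rad, so it is past dead centre. I'm easing the lid down to see whether the stay carries it.

Emit:
jog_arm([
  [0, 0, -0.005, 0.001, 0, 0, 0],
  [0, 0, -0.01, 0.002, 0, 0, 0],
  [0, 0, -0.015, 0.003, 0, 0, 0],
  [0, 0, -0.02, 0.004, 0, 0, 0],
  [0, 0, -0.02, 0.004, 0, 0, 0],
])

```text
clock: 10.3
eef_pos: [0.6385, -0.1117, 0.3392]
eef_rot: [2.049, 2.381, -0.0]
force: [-1.1, -4.0, 2.0]
gripper_width: 0.0085
grasp_force: 26.0
```

```bash
python3 - <<'E'
from h import *
lid();knob()
E
```

```text
t 10.3 angle 1.312 radius 0.2099 lat -0.0005 F [-1.1 -4.   2. ] Fbinx -1.7 w 0.0085
radial out 2.4 tangential up -1.1
knob px 302.0 205.4 58 bin x,z 0.0066 0.1703
```

Emit:
jog_arm([
  [0, 0, -0.005, 0.001, 0, 0, 0],
  [0, 0, -0.01, 0.002, 0, 0, 0],
  [0, 0, -0.015, 0.003, 0, 0, 0],
  [0, 0, -0.015, 0.003, 0, 0, 0],
  [0, 0, -0.015, 0.003, 0, 0, 0],
])

```text
clock: 10.85
eef_pos: [0.6354, -0.1122, 0.3384]
eef_rot: [-2.049, -2.381, 0.001]
force: [-0.8, -5.8, -2.1]
gripper_width: 0.0087
grasp_force: 25.7
```

```bash
python3 - <<'E'
from h import *
lid();knob()
E
```

```text
t 10.85 angle 1.297 radius 0.2099 lat -0.0005 F [-0.8 -5.8 -2.1] Fbinx -1.6 w 0.0087
radial out -1.6 tangential up -2.1
knob px 300.1 205.6 56 bin x,z 0.0015 0.173
```

Emit:
jog_arm([
  [0, 0, -0.004, 0.001, 0, 0, 0],
  [0, 0, -0.008, 0.002, 0, 0, 0],
  [0, 0, -0.012, 0.003, 0, 0, 0],
  [0, 0, -0.012, 0.003, 0, 0, 0],
  [0, 0, -0.012, 0.003, 0, 0, 0],
])

```text
clock: 11.4
eef_pos: [0.6336, -0.1124, 0.3379]
eef_rot: [2.048, 2.381, 0.001]
force: [1.3, -4.9, -3.1]
gripper_width: 0.0087
grasp_force: 25.6
```

```bash
python3 - <<'E'
from h import *
lid();knob()
E
```

```text
t 11.4 angle 1.288 radius 0.2099 lat -0.0004 F [ 1.3 -4.9 -3.1] Fbinx 0.6 w 0.0087
radial out -3.1 tangential up -0.2
knob px 299.3 205.8 55 bin x,z -0.0007 0.1736
```

Emit:
jog_arm([
  [18, 0, 0, 0, 0, 0, 0],
  [26, 0, 0, 0, 0, 0, 0],
  [32, 0, 0, 0, 0, 0, 0],
  [32, 0, 0, 0, 0, 0, 0],
  [32, 0, 0, 0, 0, 0, 0],
])

```text
clock: 11.95
eef_pos: [0.6332, -0.112, 0.3381]
eef_rot: [-2.048, -2.382, -0.001]
force: [-0.7, 0.2, 0.7]
gripper_width: 0.0277
grasp_force: 0.0
```

```bash
python3 - <<'E'
from h import *
lid();knob()
print(dict(j=state()["joints"].round(2)))
E
```

```text
t 11.95 angle 1.286 radius 0.2103 lat 0.0001 F [-0.7  0.2  0.7] Fbinx -0.7 w 0.0277
radial out 0.9 tangential up -0.4
knob px 299.5 205.9 57 bin x,z -0.0001 0.173
{'j': array([-0.  ,  0.49,  0.25,  1.29, -0.12,  1.37,  0.39])}
```

The lid stays up by itself. I'm backing the hand out.

Emit:
jog_arm([
  [32, 0, 0, -0.08, 0, 0, 0],
  [32, 0, 0, -0.16, 0, 0, 0],
  [32, 0, 0, -0.225, 0, 0, 0],
  [32, 0, -0.1, -0.24, 0, 0, 0],
  [32, 0, -0.3, -0.24, 0, 0, 0],
])

```text
clock: 12.5
eef_pos: [0.5751, -0.1203, 0.3853]
eef_rot: [2.046, 2.384, 0.001]
force: [-0.4, -0.5, 0.2]
gripper_width: 0.0274
grasp_force: 0.0
```

Emit:
jog_arm([
  [60, 0, -0.2, 0, 0, 0, 0],
  [100, 0.2, -0.4, 0, 0, 0, -0.04],
  [100, 0.4, -0.5, 0.1, 0, 0, -0.085],
  [100, 0.6, -0.5, 0.2, 0, 0, -0.13],
  [100, 0.8, -0.5, 0.3, 0, 0, -0.175],
])

```text
clock: 13.0
eef_pos: [0.4496, 0.0234, 0.3263]
eef_rot: [1.317, 2.85, 0.002]
force: [1.6, -0.1, -0.9]
gripper_width: 0.0853
grasp_force: 0.0
```

```bash
python3 - <<'E'
from h import *
s=state();print(s["eef_pos"].round(3),s["clock"]);knob()
plan([((.45,.35,.27),188),((.556,.423,.27),188)])
E
```

```text
[0.45  0.023 0.326] 13.0
knob px 300.5 207.0 74 bin x,z 0.003 0.1674
shift [1.19  1.064 0.271] turn [ 0.001 -0.002 -0.315]
shift [1.113 1.703 0.271] turn [ 0.001 -0.002 -0.315]
```

Emit:
jog_arm([
  [100, 0.16, 0.14, 0.04, 0, 0, -0.045],
  [100, 0.32, 0.28, 0.08, 0, 0, -0.09],
  [100, 0.48, 0.42, 0.12, 0, 0, -0.135],
  [100, 0.64, 0.56, 0.16, 0, 0, -0.18],
  [100, 0.8, 0.7, 0.2, 0, 0, -0.225],
])

```text
clock: 13.55
eef_pos: [0.4551, 0.2361, 0.2861]
eef_rot: [0.25, 3.131, 0.001]
force: [0.4, -0.7, 0.1]
gripper_width: 0.0856
grasp_force: 0.0
```

```bash
python3 - <<'E'
from h import *
s=state();print(s["eef_pos"].round(3),s["clock"])
plan([((.48,.40,.27),188)])
E
```

```text
[0.455 0.236 0.286] 13.55
shift [0.007 0.829 0.081] turn [ 0.     0.    -0.095]
```

Emit:
jog_arm([
  [100, 0, 0.2, 0.02, 0, 0, -0.03],
  [100, 0, 0.4, 0.04, 0, 0, -0.06],
  [100, 0, 0.6, 0.06, 0, 0, -0.09],
  [100, 0, 0.8, 0.08, 0, 0, -0.095],
  [100, 0, 0.83, 0.08, 0, 0, -0.095],
])

```text
clock: 14.05
eef_pos: [0.4809, 0.4032, 0.2687]
eef_rot: [0.218, -3.132, -0.004]
force: [0.7, 0.2, -0.3]
gripper_width: 0.0856
grasp_force: 0.0
```

```bash
python3 - <<'E'
from h import *
d=snapshot("wrist"); np.savez("w5.npz",**d)
cv2.imwrite("pics/w5.png",cv2.convertScaleAbs(d["image"][:,:,::-1],alpha=1.3))
s=state();print(s["eef_pos"].round(4),s["clock"],proj(d,(.556,.423,.106)),proj(d,(.556,.423,0)))
hsv=cv2.cvtColor(d["image"],cv2.COLOR_RGB2HSV)
m=cv2.inRange(hsv,(40,70,20),(85,255,255))
n,l,st,c=cv2.connectedComponentsWithStats(m)
for i in range(1,n):
    if st[i,4]>60: print("green",st[i],c[i].round(1),onplane(d,c[i],.106).round(4))
plan([((.556,.423,.2),188),((.556,.423,.088),188)])
E
```

```text
[0.4813 0.4017 0.2689] 14.1 [265.24494798 242.72067667] [263.20395881 207.1543943 ]
green [247 217  39  42 904] [264.9 235.1] [0.5468 0.4212 0.106 ]
green [174 332  34  18 344] [191.1 339.8] [0.704  0.3509 0.106 ]
shift [-0.385  0.054  0.344] turn [ 0.    -0.001 -0.001]
shift [-0.386  0.053  0.904] turn [ 0.    -0.001 -0.001]
```

View pics/w5.png

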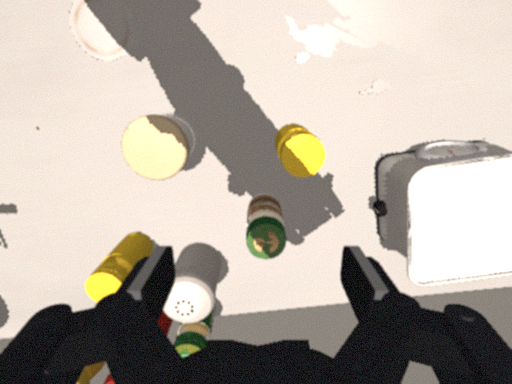

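The jar is confirmed at about (0.554, 0.423), with its cap at (266,240) and clear ground around it. I'll descend and grip.

Emit:
jog_arm([
  [100, -0.2, 0.03, 0.15, 0, 0, 0],
  [100, -0.375, 0.054, 0.3, 0, 0, 0],
  [100, -0.375, 0.054, 0.5, 0, 0, 0],
  [100, -0.375, 0.054, 0.7, 0, 0, 0],
  [100, -0.375, 0.054, 0.85, 0, 0, 0],
])

```text
clock: 14.6
eef_pos: [0.5552, 0.4164, 0.0976]
eef_rot: [0.207, -3.133, 0.004]
force: [-0.4, 0.2, 0.1]
gripper_width: 0.0851
grasp_force: 0.0
```

Emit:
jog_arm([
  [100, 0, 0, 0.07, 0, 0, 0],
  [70, 0, 0, 0.07, 0, 0, 0],
  [50, 0, 0, 0.07, 0, 0, 0],
  [30, 0, 0, 0.07, 0, 0, 0],
  [30, 0, 0, 0.07, 0, 0, 0],
], squeeze=25)

```text
clock: 15.1
eef_pos: [0.5561, 0.4201, 0.0887]
eef_rot: [-0.211, 3.131, 0.004]
force: [-1.1, 1.3, 5.1]
gripper_width: 0.0447
grasp_force: 25.4
```

Emit:
jog_arm([
  [0, 0, 0, 0, 0, 0, 0],
  [0, 0, 0, 0, 0, 0, 0],
  [0, 0, 0, 0, 0, 0, 0],
  [0, 0, 0, 0, 0, 0, 0],
  [0, 0, 0, 0, 0, 0, 0],
])

```text
clock: 15.6
eef_pos: [0.5561, 0.4201, 0.0886]
eef_rot: [-0.211, 3.131, 0.004]
force: [-0.1, 0.4, 6.7]
gripper_width: 0.0449
grasp_force: 25.3
```

Emit:
jog_arm([
  [0, 0, 0, -0.08, 0, 0, 0],
  [0, 0, 0, -0.2, 0, 0, 0],
  [0, 0, 0, -0.36, 0, 0, 0],
  [0, 0.1, 0, -0.54, 0, 0, 0],
  [0, 0.25, -0.05, -0.7, 0, 0, 0],
], squeeze=35)

```text
clock: 16.1
eef_pos: [0.5071, 0.4033, 0.2278]
eef_rot: [-0.211, 3.133, 0.003]
force: [-0.6, 0.7, -1.0]
gripper_width: 0.0446
grasp_force: 35.8
```

```bash
python3 - <<'E'
from h import *
s=state();print(s["eef_pos"].round(3),s["clock"],s["gripper_width"],s["force"].round(1))
plan([((.48,.15,.255),188),((.47,-.137,.255),188),((.574,-.122,.255),188)])
E
```

```text
[0.507 0.403 0.228] 16.1 0.04463179822291993 [-0.6  0.7 -1. ]
shift [ 0.303 -1.237 -0.138] turn [ 0.     0.001 -0.002]
shift [ 0.545 -2.652 -0.141] turn [ 0.     0.001 -0.002]
shift [ 0.02  -2.647 -0.14 ] turn [ 0.     0.001 -0.002]
```

Emit:
jog_arm([
  [0, 0.05, -0.14, -0.03, 0, 0, 0],
  [0, 0.1, -0.32, -0.06, 0, 0, 0],
  [0, 0.15, -0.5, -0.1, 0, 0, 0],
  [0, 0.2, -0.68, -0.14, 0, 0, 0],
  [0, 0.25, -0.86, -0.14, 0, 0, 0],
])

```text
clock: 16.6
eef_pos: [0.4803, 0.224, 0.2559]
eef_rot: [-0.211, 3.132, 0.001]
force: [0.8, -1.4, -1.0]
gripper_width: 0.0444
grasp_force: 35.8
```

Emit:
jog_arm([
  [0, 0.06, -0.18, 0, 0, 0, 0],
  [0, 0.12, -0.36, 0, 0, 0, 0],
  [0, 0.18, -0.54, 0, 0, 0, 0],
  [0, 0.24, -0.72, 0, 0, 0, 0],
  [0, 0.29, -0.9, 0, 0, 0, 0],
])

```text
clock: 17.1
eef_pos: [0.4462, 0.0376, 0.2549]
eef_rot: [-0.211, 3.133, -0.0]
force: [0.5, -0.5, -1.1]
gripper_width: 0.0443
grasp_force: 35.8
```

Emit:
jog_arm([
  [0, 0, -0.18, 0, 0, 0, 0],
  [0, 0, -0.36, 0, 0, 0, 0],
  [0, 0, -0.54, 0, 0, 0, 0],
  [0, 0, -0.72, 0, 0, 0, 0],
  [0, 0, -0.88, 0, 0, 0, 0],
])

```text
clock: 17.6
eef_pos: [0.4704, -0.1373, 0.2549]
eef_rot: [-0.21, 3.133, -0.001]
force: [0.4, -0.1, -1.7]
gripper_width: 0.0444
grasp_force: 35.8
```

```bash
python3 - <<'E'
from h import *
s=state();print(s["eef_pos"].round(4),s["clock"],s["gripper_width"],s["force"].round(1));knob()
plan([((.574,-.122,.255),188),((.574,-.122,.094),188)])
E
```

```text
[ 0.4704 -0.1373  0.2549] 17.6 0.04437789974719713 [ 0.4 -0.1 -1.7]
no knob
shift [-0.527  0.039 -0.001] turn [-0.001  0.    -0.004]
shift [-0.526  0.043  0.804] turn [-0.001  0.    -0.004]
```

Emit:
jog_arm([
  [0, -0.13, 0.01, 0, 0, 0, 0],
  [0, -0.27, 0.02, 0, 0, 0, 0],
  [0, -0.4, 0.03, 0, 0, 0, 0],
  [0, -0.526, 0.04, 0.0, 0, 0, 0],
  [0, -0.526, 0.04, 0.1, 0, 0, 0],
])

```text
clock: 18.15
eef_pos: [0.578, -0.1116, 0.2363]
eef_rot: [-0.214, 3.127, -0.001]
force: [-1.0, -0.2, -1.0]
gripper_width: 0.0441
grasp_force: 35.9
```

```bash
python3 - <<'E'
from h import *
s=state();print(s["eef_pos"].round(4),s["clock"],s["force"].round(1))
d=snapshot("wrist"); e=snapshot("scene"); 
a=cv2.convertScaleAbs(d["image"][:,:,::-1],alpha=1.3); b=cv2.convertScaleAbs(e["image"][:,:,::-1],alpha=1.5)[150:384,230:512]
b=cv2.resize(b,(int(282*384/234),384)); cv2.imwrite("pics/c6.png",cv2.resize(np.hstack([a,b]),(800,int(384*800/(512+b.shape[1])))))
E
```

```text
[ 0.578  -0.1116  0.2363] 18.15 [-1.  -0.2 -1. ]
```

View pics/c6.png

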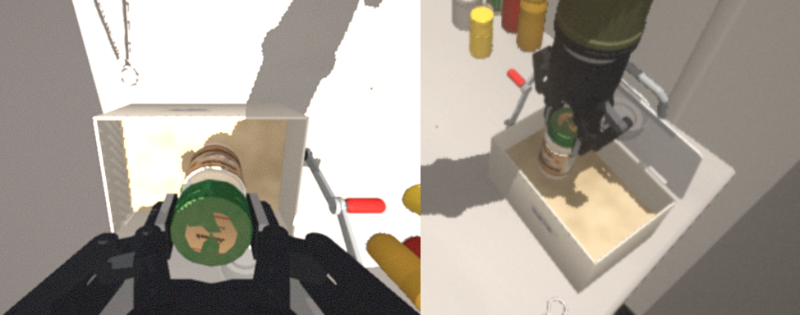

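The jar hangs over the bin, the lid is up and the stay is locked; the hand is about 10 mm left of target. I'll correct that and lower it.

Emit:
jog_arm([
  [0, 0.01, -0.03, 0.1, 0, 0, 0],
  [0, 0.015, -0.05, 0.25, 0, 0, 0],
  [0, 0.015, -0.05, 0.4, 0, 0, 0],
  [0, 0.015, -0.05, 0.55, 0, 0, 0],
  [0, 0.015, -0.05, 0.66, 0, 0, 0],
])

```text
clock: 18.75
eef_pos: [0.5711, -0.1239, 0.1016]
eef_rot: [0.21, -3.134, 0.0]
force: [-0.1, -0.3, -1.2]
gripper_width: 0.0442
grasp_force: 35.9
```

Emit:
jog_arm([
  [0, 0, 0, 0.01, 0, 0, 0],
  [0, 0, 0, 0.02, 0, 0, 0],
  [0, 0, 0, 0.03, 0, 0, 0],
  [0, 0, 0, 0.04, 0, 0, 0],
  [0, 0, 0, 0.04, 0, 0, 0],
])

```text
clock: 19.25
eef_pos: [0.5724, -0.1237, 0.0948]
eef_rot: [-0.211, 3.133, -0.001]
force: [0.4, -0.5, -1.2]
gripper_width: 0.0444
grasp_force: 35.9
```

Not yet touching (−1.2 N is the jar's weight), so I'll lower in finer steps.

Emit:
jog_arm([
  [0, 0, 0, 0.005, 0, 0, 0],
  [0, 0, 0, 0.01, 0, 0, 0],
  [0, 0, 0, 0.015, 0, 0, 0],
  [0, 0, 0, 0.017, 0, 0, 0],
  [0, 0, 0, 0.017, 0, 0, 0],
])

```text
clock: 19.75
eef_pos: [0.5727, -0.1235, 0.0916]
eef_rot: [-0.211, 3.133, -0.0]
force: [-0.8, 0.4, 7.3]
gripper_width: 0.0445
grasp_force: 36.3
```

It's on the floor. Opening.

Emit:
jog_arm([
  [60, 0, 0, 0, 0, 0, 0],
  [70, 0, 0, 0, 0, 0, 0],
  [85, 0, 0, 0, 0, 0, 0],
  [85, 0, 0, 0, 0, 0, 0],
  [85, 0, 0, 0, 0, 0, 0],
])

```text
clock: 20.25
eef_pos: [0.572, -0.1237, 0.0906]
eef_rot: [0.211, -3.134, 0.0]
force: [0.3, 1.0, -0.6]
gripper_width: 0.0727
grasp_force: 0.0
```

Emit:
jog_arm([
  [85, 0, 0, -0.08, 0, 0, 0],
  [85, 0, 0, -0.2, 0, 0, 0],
  [85, 0, 0, -0.4, 0, 0, 0],
  [85, 0, 0, -0.6, 0, 0, 0],
  [85, 0.2, 0, -0.7, 0, 0, 0],
])

```text
clock: 20.75
eef_pos: [0.5371, -0.1279, 0.2338]
eef_rot: [-0.215, 3.126, -0.001]
force: [-0.7, -1.3, 0.7]
gripper_width: 0.0728
grasp_force: 0.0
```

Emit:
jog_arm([
  [0, 0.2, 0, 0, 0, 0, 0],
  [0, 0.4, 0, 0, 0, 0, 0],
  [0, 0.5, 0, 0, 0, 0, 0],
  [0, 0.5, 0, 0, 0, 0, 0],
  [0, 0.5, 0, 0, 0, 0, 0],
])

```text
clock: 21.25
eef_pos: [0.4338, -0.1424, 0.2311]
eef_rot: [-0.21, 3.133, -0.001]
force: [0.8, -0.4, -0.4]
gripper_width: 0.0007
grasp_force: 0.0
```

```bash
python3 - <<'E'
from h import *
s=state();print(s["eef_pos"].round(4),s["clock"],s["force"].round(1)); knob()
d=snapshot("wrist"); e=snapshot("scene"); np.savez("w7.npz",**d)
a=cv2.convertScaleAbs(d["image"][:,:,::-1],alpha=1.3); b=cv2.convertScaleAbs(e["image"][:,:,::-1],alpha=1.5)[150:384,230:512]
b=cv2.resize(b,(int(282*384/234),384)); cv2.imwrite("pics/c7.png",cv2.resize(np.hstack([a,b]),(800,int(384*800/(512+b.shape[1])))))
E
```

```text
[ 0.4338 -0.1424  0.2311] 21.25 [ 0.8 -0.4 -0.4]
no knob
```

View pics/c7.png

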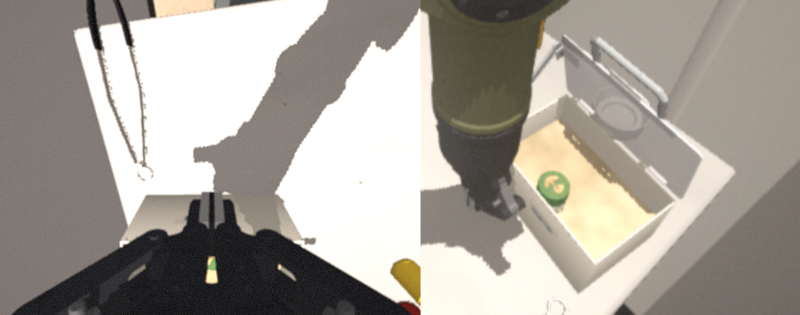

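The jar stands upright inside at the front, the lid is up, and the hand is clear with its fingers shut. That is 13 pictures viewed, over the limit of 10, so I'll use numeric measurements only from here.

```bash
cat >> h.py <<'E'
def b2w(x,y,z): return BO+x*BX+y*BY+z*BZ
def w2b(p): q=np.array(p)-BO; return np.array([q@BX,q@BY,q[2]]).round(4)
E
python3 - <<'E'
from h import *
plan([(b2w(-.16,.162,.231),188),(b2w(-.07,.162,.2),188)])
E
```

```text
shift [-0.078  0.813 -0.002] turn [ 0.     0.    -0.001]
shift [-0.528  0.815  0.153] turn [ 0.     0.    -0.001]
```

Emit:
jog_arm([
  [0, 0, 0.2, 0, 0, 0, 0],
  [0, -0.04, 0.4, 0, 0, 0, 0],
  [0, -0.08, 0.6, 0, 0, 0, 0],
  [0, -0.2, 0.8, 0.05, 0, 0, 0],
  [0, -0.3, 0.815, 0.1, 0, 0, 0],
])

```text
clock: 21.9
eef_pos: [0.472, 0.0338, 0.2107]
eef_rot: [-0.223, 3.132, 0.005]
force: [0.5, -0.3, 0.0]
gripper_width: -0.0003
grasp_force: 0.0
```

```bash
python3 - <<'E'
from h import *
s=state();print(w2b(s["eef_pos"]),s["clock"],s["force"].round(1)); knob()
d=snapshot("wrist"); hsv=cv2.cvtColor(d["image"],cv2.COLOR_RGB2HSV)
m=cv2.inRange(hsv,(0,150,60),(6,255,255))|cv2.inRange(hsv,(174,150,60),(180,255,255))
n,l,st,c=cv2.connectedComponentsWithStats(m)
for i in range(1,n):
    if st[i,4]>30: print(st[i],c[i].round(1),w2b(onplane(d,c[i],.168)))
print("predicted",proj(d,b2w(.003,.151,.168)))
plan([(b2w(-.05,.162,.165),188)])
E
```

```text
[-0.1146  0.1683  0.2107] 21.9 [ 0.5 -0.3  0. ]
knob px 300.5 207.0 74 bin x,z 0.003 0.1674
predicted [236.60154913 366.09280312]
shift [-0.321 -0.012  0.221] turn [ 0. -0. -0.]
```

Emit:
jog_arm([
  [0, -0.12, -0.01, 0.1, 0, 0, 0],
  [0, -0.25, -0.02, 0.2, 0, 0, 0],
  [0, -0.35, -0.02, 0.23, 0, 0, 0],
  [0, -0.38, -0.02, 0.23, 0, 0, 0],
  [0, -0.38, -0.02, 0.23, 0, 0, 0],
])

```text
clock: 22.5
eef_pos: [0.5472, 0.0333, 0.1644]
eef_rot: [0.21, -3.134, -0.0]
force: [-1.2, -0.1, -0.1]
gripper_width: 0.0
grasp_force: 0.0
```

Emit:
jog_arm([
  [0, -0.02, 0, 0, 0, 0, 0],
  [0, -0.04, 0, 0, 0, 0, 0],
  [0, -0.06, 0, 0, 0, 0, 0],
  [0, -0.08, 0, 0, 0, 0, 0],
  [0, -0.1, 0, 0, 0, 0, 0],
])

```text
clock: 23.0
eef_pos: [0.5669, 0.0361, 0.1649]
eef_rot: [-0.211, 3.134, -0.0]
force: [-0.3, -0.2, 0.7]
gripper_width: -0.0
grasp_force: 0.0
```

```bash
python3 - <<'E'
from h import *
s=state();print(w2b(s["eef_pos"]),s["clock"],s["force"].round(1)); knob()
E
```

```text
[-0.0204  0.1575  0.1649] 23.0 [-0.3 -0.2  0.7]
no knob
```

Emit:
jog_arm([
  [0, -0.01, 0.02, 0, 0, 0, 0],
  [0, -0.02, 0.025, 0, 0, 0, 0],
  [0, -0.03, 0.025, 0, 0, 0, 0],
  [0, -0.04, 0.025, 0, 0, 0, 0],
  [0, -0.05, 0.025, 0, 0, 0, 0],
])

```text
clock: 23.55
eef_pos: [0.5756, 0.0423, 0.1644]
eef_rot: [0.211, -3.133, 0.0]
force: [-1.4, 0.5, -0.8]
gripper_width: -0.0002
grasp_force: 0.6
```

Emit:
jog_arm([
  [0, -0.01, 0, 0, 0, 0, 0],
  [0, -0.02, 0, 0, 0, 0, 0],
  [0, -0.03, 0, 0, 0, 0, 0],
  [0, -0.04, 0, 0, 0, 0, 0],
  [0, -0.05, 0, 0, 0, 0, 0],
])

```text
clock: 24.05
eef_pos: [0.5861, 0.0437, 0.1648]
eef_rot: [-0.211, 3.134, -0.0]
force: [-0.6, -0.7, 0.6]
gripper_width: -0.0
grasp_force: 0.2
```

```bash
python3 - <<'E'
from h import *
s=state();print(w2b(s["eef_pos"]),s["clock"],s["force"].round(1)); knob()
E
```

```text
[-0.0003  0.1624  0.1648] 24.05 [-0.6 -0.7  0.6]
knob px 308.3 209.1 27 bin x,z 0.0264 0.1451
```

Emit:
jog_arm([
  [0, -0.01, 0, 0, 0, 0, 0],
  [0, -0.02, 0, 0, 0, 0, 0],
  [0, -0.03, 0, 0, 0, 0, 0],
  [0, -0.04, 0, 0, 0, 0, 0],
  [0, -0.05, 0, 0, 0, 0, 0],
])

```text
clock: 24.6
eef_pos: [0.5959, 0.0451, 0.1647]
eef_rot: [-0.211, 3.134, 0.0]
force: [-0.3, -0.1, 0.4]
gripper_width: 0.0002
grasp_force: 0.0
```

```bash
python3 - <<'E'
from h import *
s=state();print(w2b(s["eef_pos"]),s["clock"],s["force"].round(1)); knob()
E
```

```text
[0.0096 0.1624 0.1647] 24.6 [-0.3 -0.1  0.4]
knob px 311.1 208.4 36 bin x,z 0.0344 0.1425
```

Emit:
jog_arm([
  [0, -0.01, 0, 0, 0, 0, 0],
  [0, -0.02, 0, 0, 0, 0, 0],
  [0, -0.03, 0, 0, 0, 0, 0],
  [0, -0.03, 0, 0, 0, 0, 0],
  [0, -0.03, 0, 0, 0, 0, 0],
])

```text
clock: 25.15
eef_pos: [0.6016, 0.0459, 0.1646]
eef_rot: [0.211, -3.134, 0.0]
force: [-1.3, -0.7, 0.9]
gripper_width: 0.0003
grasp_force: 0.0
```

```bash
python3 - <<'E'
from h import *
s=state();print(w2b(s["eef_pos"]),s["clock"],s["force"].round(1)); knob()
E
```

```text
[0.0153 0.1623 0.1646] 25.15 [-1.3 -0.7  0.9]
knob px 312.9 208.2 46 bin x,z 0.0396 0.1398
```

Emit:
jog_arm([
  [0, -0.01, 0, 0, 0, 0, 0],
  [0, -0.02, 0, 0, 0, 0, 0],
  [0, -0.035, 0, 0, 0, 0, 0],
  [0, -0.035, 0, 0, 0, 0, 0],
  [0, -0.035, 0, 0, 0, 0, 0],
])

```text
clock: 25.7
eef_pos: [0.6058, 0.046, 0.1644]
eef_rot: [0.209, -3.129, 0.001]
force: [-12.2, -2.6, 7.4]
gripper_width: -0.0
grasp_force: 3.4
```

```bash
python3 - <<'E'
from h import *
s=state();print(w2b(s["eef_pos"]),s["clock"],s["force"].round(1)); knob()
E
```

```text
[0.0195 0.1618 0.1644] 25.7 [-12.2  -2.6   7.4]
knob px 313.0 208.2 40 bin x,z 0.0402 0.1392
```

The force jumped to 12 N, so I'm stopping the push and backing off.

Emit:
jog_arm([
  [0, 0.04, 0, 0, 0, 0, 0],
  [0, 0.07, 0, 0, 0, 0, 0],
  [0, 0.1, 0, 0, 0, 0, 0],
  [0, 0.15, 0, 0, 0, 0, 0],
  [0, 0.2, 0, 0, 0, 0, 0],
])

```text
clock: 26.25
eef_pos: [0.5683, 0.0414, 0.1647]
eef_rot: [-0.211, 3.134, 0.0]
force: [0.8, 0.2, -0.2]
gripper_width: -0.0002
grasp_force: 0.0
```

```bash
python3 - <<'E'
from h import *
s=state();print(w2b(s["eef_pos"]),s["clock"],s["force"].round(1)); knob()
E
```

```text
[-0.0183  0.1625  0.1647] 26.25 [ 0.8  0.2 -0.2]
knob px 314.4 209.2 39 bin x,z 0.0449 0.1327
```

The knob keeps folding by itself. I'll move the hand clear to the front left and watch the lid.

Emit:
jog_arm([
  [0, 0.15, 0.05, 0, 0, 0, 0],
  [0, 0.3, 0.2, 0, 0, 0, 0],
  [0, 0.45, 0.4, -0.1, 0, 0, 0],
  [0, 0.5, 0.5, -0.2, 0, 0, 0],
  [0, 0.5, 0.5, -0.3, 0, 0, 0],
])

```text
clock: 26.8
eef_pos: [0.4536, 0.1306, 0.2258]
eef_rot: [0.22, -3.133, -0.002]
force: [0.2, -0.3, 0.7]
gripper_width: 0.0001
grasp_force: 0.0
```

```bash
python3 - <<'E'
from h import *
s=state();print(w2b(s["eef_pos"]),s["clock"],s["force"].round(1)); knob()
E
```

```text
[-0.1194  0.2668  0.2258] 26.8 [ 0.2 -0.3  0.7]
no knob
```

Emit:
jog_arm([
  [0, 0, 0, 0, 0, 0, 0],
  [0, 0, 0, 0, 0, 0, 0],
  [0, 0, 0, 0, 0, 0, 0],
  [0, 0, 0, 0, 0, 0, 0],
  [0, 0, 0, 0, 0, 0, 0],
])

```text
clock: 27.35
eef_pos: [0.4563, 0.1268, 0.2241]
eef_rot: [0.21, -3.133, 0.0]
force: [0.6, -0.3, -0.7]
gripper_width: -0.0002
grasp_force: 0.0
```

```bash
python3 - <<'E'
from h import *
knob()
E
```

```text
knob px 316.2 210.9 60 bin x,z 0.0513 0.1228
```

Emit:
jog_arm([
  [0, 0.2, 0.2, 0, 0, 0, 0],
  [0, 0.3, 0.4, 0, 0, 0, 0],
  [0, 0.3, 0.5, 0, 0, 0, 0],
  [0, 0.3, 0.5, 0, 0, 0, 0],
  [0, 0.3, 0.5, 0, 0, 0, 0],
])

```text
clock: 27.9
eef_pos: [0.3837, 0.2182, 0.2245]
eef_rot: [0.212, -3.134, 0.001]
force: [0.4, -1.0, -0.3]
gripper_width: -0.0003
grasp_force: 0.0
```

Emit:
jog_arm([
  [0, 0, 0, 0, 0, 0, 0],
  [0, 0, 0, 0, 0, 0, 0],
  [0, 0, 0, 0, 0, 0, 0],
  [0, 0, 0, 0, 0, 0, 0],
  [0, 0, 0, 0, 0, 0, 0],
])

```text
clock: 28.4
eef_pos: [0.3837, 0.218, 0.2247]
eef_rot: [0.21, -3.135, 0.0]
force: [-0.1, 0.7, -0.3]
gripper_width: 0.0001
grasp_force: 0.0
```

Emit:
jog_arm([
  [0, 0, 0, 0, 0, 0, 0],
  [0, 0, 0, 0, 0, 0, 0],
  [0, 0, 0, 0, 0, 0, 0],
  [0, 0, 0, 0, 0, 0, 0],
  [0, 0, 0, 0, 0, 0, 0],
])

```text
clock: 28.9
eef_pos: [0.3836, 0.2182, 0.2247]
eef_rot: [-0.211, 3.134, -0.0]
force: [0.2, -0.0, 0.6]
gripper_width: 0.0001
grasp_force: 0.0
```

```bash
cat >> h.py <<'E'
def cmp():
    a=np.load("scene0.npz")["image"]; b=snapshot("scene")["image"]
    g=lambda i:cv2.GaussianBlur(cv2.cvtColor(i,cv2.COLOR_RGB2GRAY),(3,3),0).astype(int)
    D=np.abs(g(a)-g(b))>25; print("changed px: bin",D[220:370,270:420].sum(),"knob",D[200:235,290:335].sum(),"jars",D[90:205,150:300].sum())
    for i in (a,b):
        hsv=cv2.cvtColor(i,cv2.COLOR_RGB2HSV); m=cv2.inRange(hsv,(0,150,60),(6,255,255))|cv2.inRange(hsv,(174,150,60),(180,255,255)); m[:190]=0
        ys,xs=np.nonzero(m); print("knob",xs.mean().round(1),ys.mean().round(1),len(xs))
E
python3 - <<'E'
from h import *
print(w2b(state()["eef_pos"]),state()["clock"]);cmp()
E
```

```text
[-0.1765  0.3634  0.2247] 28.9
changed px: bin 0 knob 0 jars 2994
knob 316.7 212.6 60
knob 316.9 212.8 60
```

The bin region and knob match the shut picture exactly, and the hand is free.

Emit:
jog_arm([
  [0, 0, 0, 0, 0, 0, 0],
  [0, 0, 0, 0, 0, 0, 0],
  [0, 0, 0, 0, 0, 0, 0],
  [0, 0, 0, 0, 0, 0, 0],
  [0, 0, 0, 0, 0, 0, 0],
])

```text
clock: 29.45
eef_pos: [0.3836, 0.2182, 0.2247]
eef_rot: [-0.211, 3.135, -0.0]
force: [-0.4, 0.8, 0.6]
gripper_width: -0.0001
grasp_force: 0.0
```

```bash
python3 - <<'E'
from h import *
cmp(); print(job_done())
E
```

```text
changed px: bin 0 knob 0 jars 2998
knob 316.7 212.6 60
knob 316.9 212.7 58
the job is handed in; nothing more can be done
None
```

Job handed in at about 29.5 s with no result shown: the jar was set down upright in the bin, the stay unlocked with a brief 12 N peak (limit 15 N), and the lid shut in a picture matching the start; I viewed 13 pictures, over the limit of 10.

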